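# Gauge the depth of a toppled reflector cup

## Robot

A 6-joint arm with a two-finger parallel gripper is mounted at the origin on the work surface. World frame = base frame: x ahead of the robot, y to its left, z up, the work surface at z = 0. Lengths are in m, angles in rad, forces in N, time in s.
With the tool pointing down it reaches from about 0.275 to 0.75 m from the base axis. Payload 10.2 kg.
Tool frame: the origin (TCP) lies midway between the tips of the shut fingers; the grasp point (between the pads) lies 19 mm behind it (env.hold_point_z is the distance from the TCP to the grasp point, in m); z points along the fingers, y is the line along which they close (so a half turn about z gives the same grasp; the last joint's range is limited). The gripper opens to 85 mm and grips with 20 to 120 N. Pads are 22 mm wide; open, the fingers measure 114 mm over their backs; the gripper's body (76 mm by 85 mm) begins 54 mm behind the grasp point. The pads swing forward as they close: fully open they stand 13 mm farther back than shut.
Start: joints at [0.963, 0.313, 1.498, -0, 1.331, -0.223], TCP at [0.197, 0.487, 0.231] pointing down, gripper open.
Joint ranges: [-2.94, 2.94], [-0.97, 2.17], [0.19, 2.56], [-1.23, 4.37], [0.02, 3.11], [-2.88, 2.88]. Speed limits (rad/s): [2.39, 2.39, 3.01, 3.14, 3.14, 3.14].

## Interface

Orientations are given as a unit quaternion [x, y, z, w].
In Python, from bench import env, kinematics, monitor, eyes, job gives the robot as it stands. The module is installed in compiled form; this text tells all that it offers. Calls block until the motion is done:
- env.reach(position, orientation): joint-space move of the TCP to a pose.
- env.movel(position, velocity=0.15, frame=None, guard=None): straight line of the TCP; frame=None keeps the orientation; velocity is the mean speed in m/s. With guard (N) it stops when the force on the tool has changed by that much, and returns True; else False.
- env.set_joints(angles): joint-space move.
- env.release() and env.close_gripper(effort=None): open the fingers fully, or close them until they stop; effort is the grip in N (None keeps the last).
- env.hold(seconds).
- kinematics.ik(position, orientation): joint angles nearest the present ones, or None.
- monitor.sense(): the state.
- eyes.grab_frame(name): name is "side" or "top" or "wrist"; returns a dict with "frame" (400x640x3 uint8, red, green, blue), "mtx" (3x3 intrinsics, pixels), "k1" (the pictures are not rectified: a ray, as slopes to the right and down, at radius r is drawn at 1 + k1 r^2 times it, then the intrinsics apply), "view" (4x4, takes a point from world to camera coordinates). Camera axes: x right, y down, z forward; pixel columns grow to the right and rows downward; lengths in m; the calibration is good to about 2 mm. A picture is of the moment at which its call begins. There is no depth.
A pose or a line that the arm cannot do raises env.MotionError and nothing moves.
- job.hand_in(): hands the job in; it is judged then, once.
The state is a dict: "clock": time; "joints": joint angles; "qvel": joint speeds; "joint_efforts": joint torques, N m; "position": TCP position; "ee_rot": TCP orientation; "contact_force": force on the tool from outside, world axes, zero at the start; "ft_torque": the same for the moment, N m; "finger_gap": opening from 0.0 (shut) to 1.0 (fully open); "gripper_force": force on a finger pad.
Only numpy, scipy, OpenCV 4.12 (cv2) and the standard library are available. Lean on these libraries where they do the work, as an engineer would, in place of code of your own. Each camera call takes 0.05 s, during which the arm holds its last target. There are 200 camera calls.

## Task

Pick up the toppled reflector cup and stand it upright on the plate of the bench depth gauge, centred under the probe, and let go of it. Then take the probe's knob and lower the probe gently until its tip rests on the bottom inside the cup, and swing the lock lever fully over to lock the slide with the tip still resting on the bottom. Leave the other things on the bench where they are, and never press the probe hard into the cup.

Things in the scene. Friction and masses are not known exactly. Their poses are not given: they have to be found in the camera images.
- cup_mid (a point): Centre of the reflector cup: on its axis, half-way up; z axis from foot to open mouth. 62 mm tall: square foot flange 56 x 56 x 8 mm, round body 50 mm outside diameter from 8 to 56 mm up, rim bead 56 mm across from 56 to 62 mm. It starts lying on a side of its flange and its rim, mouth towards the gauge's side (within 45 degrees of world +y).
- cup: The same cup, bare metal, about 0.26 kg; origin at the centre of its underside, z axis towards the mouth. Inside diameter 44 mm. Its inner bottom is a flat disc square to the axis, whose height differs from cup to cup and is not known: somewhere 14 to 34 mm above the underside.
- stand: Depth gauge, fixed. Origin on the bench under the probe's axis, z up, x from probe to the column behind. Plate 8 mm thick, x -60 to 130 mm, y -65 to 65 mm, with an engraved 68 mm circle round the origin. Column x 95 to 125 mm, 44 mm wide, carries a level head: x -28 to 125 mm, 44 mm wide, underside 155 and top 180 mm above the bench. The probe rod passes upright through the head.
- probe: Probe: upright steel rod, 10 mm diameter, round tip, about 0.3 kg, sliding up and down through the head, black knob on top. Origin at the lowest point of the tip: 105 to 125 mm above the bench at the start, 130 at most, 15 at least. It stays where it is left, sinking under 0.2 mm/s (slide friction 5 N: 2 to 4 N moves it down, about 8 N up).
- knob_grip (a point): Point on the probe's axis at which to grip its round knob, 28 mm diameter: 186 mm above the tip, 24 mm above the knob's underside, 16 mm below its top; moves with the probe. With the tip on the cup's bottom the knob's underside is still 4 mm or more above the head.
- lock (a joint): Lock lever's angle about its upright pivot: 0 to 0.12 rad at the start (lever about along the stand's +y), 1.1 rad at the stop (locked). It turns clockwise seen from above: the post moves away from the robot, towards the column. It stays where it is left; about 2 N at the post turns it, up to 11 N over the last 0.2 rad, where its cam clamps the rod.
- lock_post (a point): Centre of the upright round black post (14 mm diameter, 32 mm tall, from 18 mm below this point to 14 mm above) at the free end of the lock lever, 70 mm from the pivot and about 201 mm above the bench.
- lock_pivot (a point): Point on the lock lever's vertical pivot axis, level with lock_post, 40 mm behind the probe's axis (stand +x), on the head's top.
- token: Bystander: enamel tally token, a disc 38 mm across and 6 mm thick.
- contact_block: Bystander: copper contact block 60 x 45 x 42 mm.
- small_cup: Bystander: small open metal cup, 42 mm across and 34 mm tall, standing upright.
- lens_ring: Bystander: steel lens ring 64 mm across and 10 mm thick.
- lamp_housing: Bystander: plastic lamp housing, 72 mm round, 62 mm tall, standing.
- jar: Bystander: glass jar, 56 mm across and 70 mm tall.
Not all that is in view belongs to the job. Leave any purple or turquoise look-alike of the cup alone.

How it is judged:
By the outcome, as a careful person would: the job done as asked, in the order asked, and still so for the second after the job is handed in, with the robot touching nothing.
It also fails if it takes over 64 s, if anything falls off the work surface, if the arm or the gripper's body presses on something with over 40 N, if the wrist force passes 120 N, or if a joint passes its speed limit or range.

## Working session

There is one attempt and no reset: what is moved stays moved. The work goes in short steps, each a Python script; the robot and the scene stay as the last script left them, time stands still between calls to the robot, and variables do not carry over. Pictures are saved under pics/ and viewed, at most 10 in all, crops included, and the job is handed in when it is done.

```bash
mkdir -p pics; cat > h.py <<'E'
import numpy as np, cv2, json
from scipy.spatial.transform import Rotation as R
from bench import env, kinematics, monitor, eyes, job
def shot(name,fn):
    f=eyes.grab_frame(name); cv2.imwrite(f'pics/{fn}.png',f['frame'][:,:,::-1])
    np.savez(f'pics/{fn}.npz',mtx=f['mtx'],k1=f['k1'],view=f['view']); return f
def load(fn): return np.load(f'pics/{fn}.npz')
def ray(f,px):
    K=f['mtx']; d=np.array([(px[0]-K[0,2])/K[0,0],(px[1]-K[1,2])/K[1,1]]); u=d.copy()
    for _ in range(30): u=d/(1+float(f['k1'])*(u@u))
    V=f['view']; Rm=V[:3,:3]; o=-Rm.T@V[:3,3]; v=Rm.T@np.array([u[0],u[1],1]); return o,v/np.linalg.norm(v)
def proj(f,p):
    V=f['view']; c=V[:3,:3]@np.asarray(p)+V[:3,3]; u=c[:2]/c[2]; u=u*(1+float(f['k1'])*(u@u)); K=f['mtx']
    return np.array([K[0,0]*u[0]+K[0,2],K[1,1]*u[1]+K[1,2]])
def atz(f,px,z): o,d=ray(f,px); return o+d*(z-o[2])/d[2]
def tri(*fp):
    A=np.zeros((3,3));b=np.zeros(3)
    for f,px in fp:
        o,d=ray(f,px);M=np.eye(3)-np.outer(d,d);A+=M;b+=M@o
    p=np.linalg.solve(A,b)
    return p,[np.round(proj(f,p)-px,1) for f,px in fp]
def crop(fn,x0,y0,x1,y1,s):
    im=cv2.imread(f'pics/{fn}.png')[y0:y1,x0:x1]; return cv2.resize(im,None,fx=s,fy=s,interpolation=cv2.INTER_CUBIC)
E
python3 - <<'E'
from h import *
for n in ('side','top','wrist'):
    f=shot(n,n+'0'); V=f['view']; print(n,f['mtx'].round(1).tolist(),f['k1'],(-V[:3,:3].T@V[:3,3]).round(3),V[2,:3].round(2))
print(env.hold_point_z, monitor.sense())
a=cv2.imread('pics/side0.png');b=cv2.imread('pics/top0.png')
E
```

```text
side [[457.6, 0.0, 319.8], [0.0, 457.6, 193.2], [0.0, 0.0, 1.0]] -0.07333198446767913 [ 0.068 -0.871  0.909] [ 0.4   0.69 -0.6 ]
top [[406.7, 0.0, 314.4], [0.0, 406.7, 201.0], [0.0, 0.0, 1.0]] -0.0693371750343118 [ 0.407 -0.037  1.428] [ 0.11  0.01 -0.99]
wrist [[307.9, 0.0, 324.7], [0.0, 307.9, 198.4], [0.0, 0.0, 1.0]] -0.01960048191182669 [0.118 0.519 0.373] [ 0.3  -0.12 -0.94]
0.0187 {'clock': 0.15, 'joints': array([ 9.62593608e-01,  3.13359006e-01,  1.49823447e+00,  3.75805863e-05,
        1.33102476e+00, -2.23437348e-01]), 'qvel': array([ 0.00245961, -0.0021206 , -0.00114394, -0.00133791, -0.00070194,
       -0.00062236]), 'joint_efforts': array([ 8.54042755e-04, -4.12366712e+01, -2.59797102e+01, -1.49558268e-04,
        3.18127844e-03, -4.43722320e-05]), 'position': array([0.19696538, 0.48644969, 0.23085792]), 'ee_rot': array([ 1.91202528e-01,  9.81550473e-01, -4.61722159e-04, -2.23832397e-04]), 'contact_force': array([-1.13513036,  0.56282035,  0.16368116]), 'ft_torque': array([-0.06511056,  0.00775575,  0.00316119]), 'gripper_force': 0.0, 'finger_gap': 1.0011001385278713}
```

View pics/side0.png

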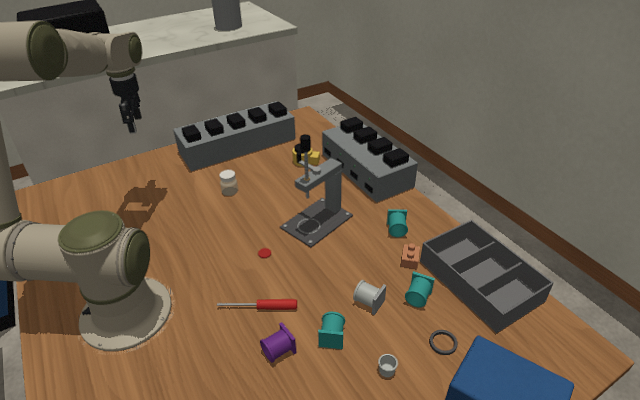

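View pics/top0.png

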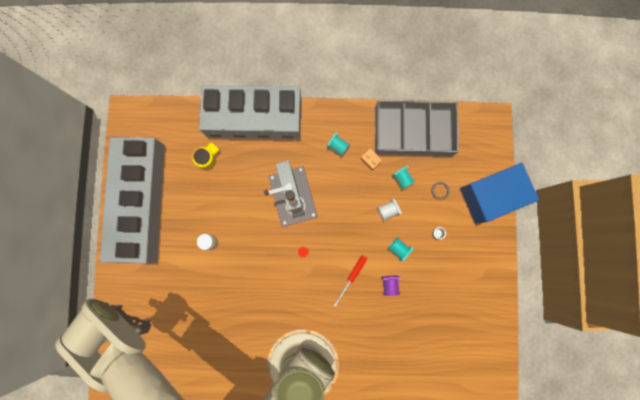

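The bare grey cup is at side (370,296) and top (389,210). Things it could be mistaken for (side pixels):
- turquoise cups at (332,330), (420,290) and (397,222)
- purple cup at (278,343)
- small upright cup at (387,366)
- white jar or housing at (228,183)

By the description, the grey one is mine. The gauge is at side (317,205), top (292,195). Next is a close crop.

```bash
python3 - <<'E'
from h import *
a=crop('side0',270,130,420,330,4)[:, :]; 
c1=crop('side0',340,270,400,325,6); c2=crop('top0',365,185,415,235,6); c3=crop('side0',275,130,360,250,5); c4=crop('top0',255,150,325,235,5)
W=np.zeros((600,800,3),np.uint8)
W[0:275,0:300]=cv2.resize(c1,(300,275)); W[300:600,0:300]=c2
W[0:600,300:725]=c3[:600]
cv2.imwrite('pics/crop1.png',W)
t=load('top0');s=load('side0')
print('cup',tri((s,(370,295)),(t,(389.5,210))))
print('stand', atz(t,(292,206),.008), atz(s,(308,226),.008))
print('knob', atz(t,(291,196),.3))
E
```

```text
cup (array([ 0.5394317 , -0.28617011,  0.02903978]), [array([-0.1,  0. ]), array([ 0., -0.])])
stand [0.54795993 0.05259609 0.008     ] [0.54730003 0.04013276 0.008     ]
knob [0.54690403 0.03771092 0.3       ]
```

View pics/crop1.png

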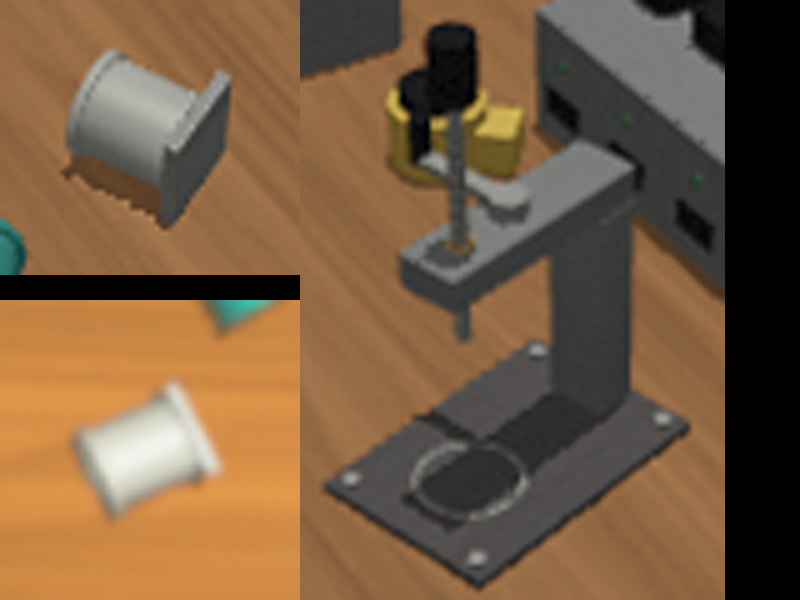

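The crop confirms a bare grey cup, with its foot flange lower right and its mouth upper left (towards +y). The gauge's lever post stands left of the knob, on +y. Next I'll take close wrist views, two places each for the gauge and the cup.

```bash
python3 - <<'E'
from h import *
s=load('side0')
P=[atz(s,p,.008) for p in ((280.4,227.4),(311.4,247.4),(352.6,215.4),(308.8,226))]; print(np.round(P,4))
q=[0,1,0,0]
for n,p in (('gA',(.43,.06,.40)),('gB',(.43,-.09,.40)),('cA',(.46,-.22,.25)),('cB',(.46,-.34,.25))):
    env.reach(p,q); env.hold(.25); shot('wrist',n)
print(monitor.sense()['clock'])
W=np.vstack([np.hstack([cv2.imread(f'pics/{a}.png')[:, 120:520] for a in r])  for r in (('gA','gB'),)])
cv2.imwrite('pics/w1.png',cv2.resize(W,(800,400)))
W=np.hstack([cv2.imread(f'pics/{a}.png')[:,120:520] for a in ('cA','cB')]); cv2.imwrite('pics/w2.png',W)
E
```

```text
[[ 0.4742  0.0778  0.008 ]
 [ 0.5105 -0.0447  0.008 ]
 [ 0.6876  0.0111  0.008 ]
 [ 0.5493  0.0389  0.008 ]]
5.2333
```

View pics/w1.png

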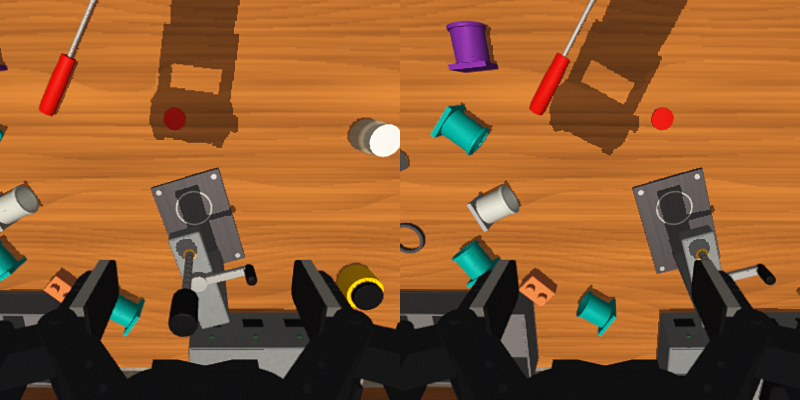

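View pics/w2.png

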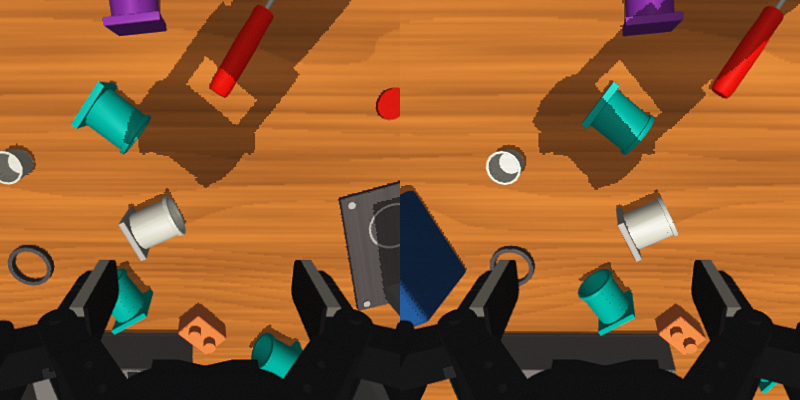

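Wrist view (full px = shown px + 120): the grey cup is at about (273,226) in cA and (367,227) in cB. Gauge in gA: circle (312,207), knob (303,312), lever post (370,275); gB: circle (394,207), post (487,273). I'll enlarge these for pixel picks.

```bash
python3 - <<'E'
from h import *
W=np.zeros((600,800,3),np.uint8)
W[:300,:320]=crop('cA',232,185,312,260,4); W[300:,:320]=crop('cB',330,185,410,260,4)
W[:600,330:730]=cv2.resize(crop('gA',265,165,385,345,4),(400,600),interpolation=cv2.INTER_AREA)
cv2.imwrite('pics/crop2.png',W)
E
```

```text
(no output)
```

View pics/crop2.png

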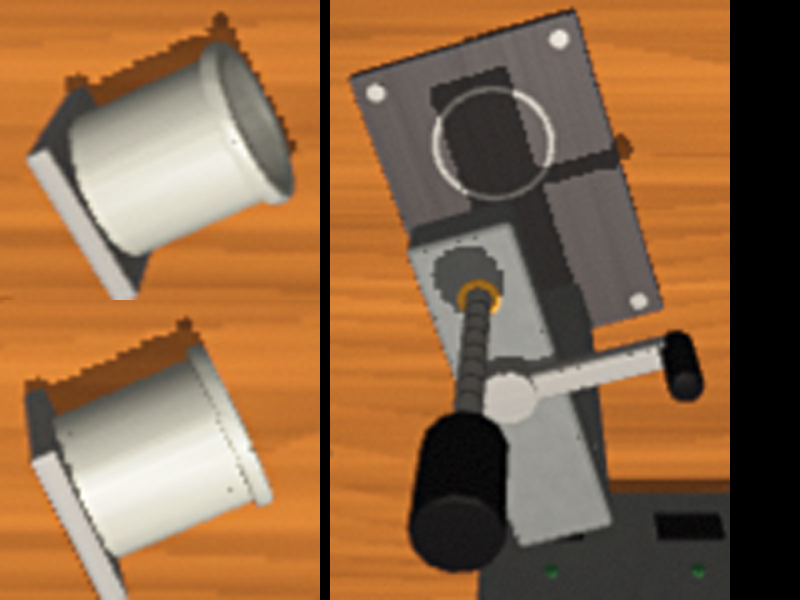

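Picks taken from the crop (gA, displayed px):
- circle (493,143)
- plate corners (351,76), (577,10), (663,303)
- bush (479,298)
- knob top (458,533)
- post top (688,388)

I'll fit the cup by silhouette over cA and cB, and the stand by these points.

```bash
cat > fit.py <<'E'
from h import *
from scipy.optimize import minimize, least_squares
A=load('cA');B=load('cB');gA=load('gA');gB=load('gB')
def mask(fn,x0,x1,y0,y1):
    im=cv2.imread(f'pics/{fn}.png'); hsv=cv2.cvtColor(im,cv2.COLOR_BGR2HSV); m=np.zeros(im.shape[:2],np.uint8)
    m[y0:y1,x0:x1]=(hsv[y0:y1,x0:x1,1]<75)
    n,l,st,_=cv2.connectedComponentsWithStats(m); k=1+np.argmax(st[1:,4]); return (l==k).astype(np.uint8)
MA=mask('cA',232,312,185,262); MB=mask('cB',330,410,185,262)
def parts():
    a=np.linspace(0,2*np.pi,48,endpoint=False); out=[]
    out.append(np.array([[x,y,z] for x in(-.028,.028) for y in(-.028,.028) for z in(0,.008)]))
    for r,z0,z1 in((.025,.008,.056),(.028,.056,.062)):
        out.append(np.vstack([np.c_[r*np.cos(a),r*np.sin(a),0*a+z] for z in(z0,z1)]))
    return out
PP=parts()
def render(f,x,y,z,yaw):   # centre of cup (half-way), axis horizontal with heading yaw
    m=np.array([np.cos(yaw),np.sin(yaw),0]); t=np.array([-m[1],m[0],0]); im=np.zeros((1600,2560),np.uint8)
    for p in PP:
        w=np.array([x,y,z])+np.outer(p[:,2]-.031,m)+np.outer(p[:,0],t)+np.outer(p[:,1],[0,0,1])
        h=cv2.convexHull(np.array([proj(f,q) for q in w],np.float32))
        cv2.fillConvexPoly(im,np.round((h+.5)*4*16).astype(np.int32),1,shift=4)
    return cv2.resize(im.astype(np.float32),(640,400),interpolation=cv2.INTER_AREA)
def cost(v,dz=True):
    v=np.array(v)/np.array([100,100,100,5]);
    return np.abs(render(A,*v)-MA).sum()+np.abs(render(B,*v)-MB).sum()
v0=np.array([.539,-.286,.028,np.pi/2+.45])*np.array([100,100,100,5])
s=np.vstack([v0]+[v0+d for d in np.diag([1,1,.5,.8])])
r=minimize(cost,v0,method='Nelder-Mead',options=dict(initial_simplex=s,xatol=.01,fatol=1,maxiter=250))
v=r.x/np.array([100,100,100,5]); print('cup c',v.round(4),'cost',r.fun,'area',MA.sum(),MB.sum())
cp=lambda x,y:(232+x/4,185+y/4); cb=lambda x,y:(330+x/4,185+y/4)
print('flange corner tri',tri((A,cp(30,155)),(B,cb(33,160))), tri((A,cp(47,150)),(B,cb(55,152))))
G=lambda x,y:np.array((265+(x-330)/3.3333,165+y/3.3333))-.3
obs=[((0,0,.008),(493,143)),((-.06,-.065,.008),(351,76)),((-.06,.065,.008),(577,10)),((.13,.065,.008),(663,303)),((0,0,.181),(479,298)),((-.028,-.022,.18),(410,250)),((-.028,.022,.18),(513,223))]
def W(u,p): c,s_=np.cos(u[2]),np.sin(u[2]); return np.array([u[0]+c*p[0]-s_*p[1],u[1]+s_*p[0]+c*p[1],p[2]])
res=lambda u:np.concatenate([proj(gA,W(u,p))-G(*q) for p,q in obs])
o=least_squares(res,[.549,.04,.29],loss='soft_l1',f_scale=1.5); print('stand',o.x.round(4),res(o.x).round(1))
u=o.x
for nm,px in(('knobtop',G(458,533)),):
    k=least_squares(lambda z:proj(gA,W(u,(0,0,z[0])))-px,[.31]); print(nm,k.x,k.fun.round(1))
print('post(z.215)', atz(gA,G(688,388),.215), 'expected', W(u,(.04+.07*np.sin(.06),.07*np.cos(.06),.215)), 'piv',W(u,(.04,0,.2)), 'gB post px',[proj(gB,W(u,(.04+.07*np.sin(a),.07*np.cos(a),.215))).round(0) for a in(0,.12)])
E
python3 fit.py
```

```text
cup c [ 0.5388 -0.2843  0.0249  2.0164] cost 251.0 area 2367 2080
flange corner tri (array([ 0.52718853, -0.32233894,  0.05232828]), [array([-0. ,  0.3]), array([ 0. , -0.3])]) (array([ 0.52351558, -0.31598903,  0.05578719]), [array([ 0. , -0.1]), array([0. , 0.1])])
stand [0.5485 0.0413 0.2906] [ 0.5 -0.  -0.8  0.   0.3 -0.2  0.6  2.3  0.5 -0.1 -1.3  0.   0.1 -0.6]
knobtop [0.31222846] [0.4 0. ]
post(z.215) [0.56732479 0.11980439 0.215     ] expected [0.57083524 0.12086256 0.215     ] piv [0.5868376  0.05271621 0.2       ] gB post px [array([491., 280.]), array([492., 286.])]
```

Checks:
- **Stand:** the side view agrees with gA within 2.5 mm.
- **Probe:** knob top at 0.312 puts the tip at 0.110, which is in range.
- **Lever:** post is 70 mm from the pivot, at an angle of about 0.
- **Cup:** axis height measures 25–28 mm against 28 expected.

Next I'll search for a feasible tilted grasp and placing heading.

```bash
cat > plan.py <<'E'
from h import *
CM=np.array([.538,-.2843,.028]); MY=2.0164; ST=np.array([.5487,.0405]); SY=.2906
GU=.033; DEEP=.004
m=np.array([np.cos(MY),np.sin(MY),0]); z=np.array([0,0,1.])
def grasp(a,sg):
    tz=-np.cos(a)*z-np.sin(a)*m; ty=sg*np.cross(m,z); Rg=np.c_[np.cross(ty,tz),ty,tz]
    g=CM+m*(GU-.031); return Rg, g+Rg[:,2]*(env.hold_point_z+DEEP)
def place(a,sg,head):
    Rg,p=grasp(a,sg); T=R.from_euler('z',head-MY)*R.from_rotvec(np.cross(m,z)*np.pi/2)
    base=CM-.031*m; return (T*R.from_matrix(Rg)).as_matrix(), T.apply(p-base)  # tcp relative to cup base
def q(Rm): return R.from_matrix(Rm).as_quat()
def S(x,y,zz): c,s=np.cos(SY),np.sin(SY); return np.array([ST[0]+c*x-s*y,ST[1]+s*x+c*y,zz])
E
python3 - <<'E'
from plan import *
for a in np.radians([25,35]):
  for sg in (1,-1):
    Rg,p=grasp(a,sg); js=[kinematics.ik(p-Rg[:,2]*d,q(Rg)) for d in(.08,0)]+[kinematics.ik(p+[0,0,.15],q(Rg))]
    print('G',a.round(2),sg,p.round(3),[None if j is None else j.round(2).tolist() for j in js])
    for hd in (.29,.8,1.2,1.6,1.86):
        Rp,o=place(a,sg,hd); h=np.array([np.cos(hd),np.sin(hd),0]); b=S(0,0,.008)+o
        js=[kinematics.ik(x,q(Rp)) for x in (b-h*.13+[0,0,.01],b,b-Rp[:,2]*.1)]
        print('  P',hd,[None if j is None else j.round(2).tolist() for j in js])
E
```

```text
G 0.44 1 [ 0.541 -0.291  0.007] [[-0.56, 0.49, 1.75, -0.43, 0.57, -0.68], [-0.59, 0.65, 1.71, -0.52, 0.45, -0.61], [-0.59, 0.42, 1.61, -0.32, 0.75, -0.84]]
  P 0.29 [[-0.78, 0.69, 2.56, 2.11, 1.19, -1.67], [-0.4, 0.7, 2.23, 2.37, 0.98, -1.41], [-0.63, 0.53, 2.48, 2.16, 1.05, -1.44]]
  P 0.8 [[-0.9, 0.68, 2.17, 1.32, 1.19, -1.26], [-0.55, 0.74, 2.04, 1.61, 1.09, -1.17], [-0.79, 0.6, 2.15, 1.38, 1.18, -1.14]]
  P 1.2 [[-0.81, 0.8, 1.78, 0.98, 1.42, -1.06], [-0.55, 0.81, 1.81, 1.19, 1.28, -1.03], [-0.73, 0.73, 1.81, 1.03, 1.41, -1.0]]
  P 1.6 [[-0.68, 0.97, 1.36, 0.77, 1.71, -0.98], [-0.5, 0.91, 1.54, 0.9, 1.53, -0.99], [-0.63, 0.88, 1.43, 0.81, 1.69, -0.95]]
  P 1.86 [[-0.58, 1.09, 1.07, 0.67, 1.92, -0.97], [-0.45, 0.98, 1.37, 0.75, 1.71, -1.01], [-0.54, 0.99, 1.19, 0.7, 1.88, -0.95]]
G 0.44 -1 [ 0.541 -0.291  0.007] [[-0.56, 0.49, 1.75, -0.43, 0.57, 2.47], [-0.59, 0.65, 1.71, -0.52, 0.45, 2.53], [-0.59, 0.42, 1.61, -0.32, 0.75, 2.3]]
  P 0.29 [[-0.78, 0.69, 2.56, 2.11, 1.19, 1.47], [-0.4, 0.7, 2.23, 2.37, 0.98, 1.73], [-0.63, 0.53, 2.48, 2.16, 1.05, 1.7]]
  P 0.8 [[-0.9, 0.68, 2.17, 1
[... 1268 characters left out ...]
1 [ 0.543 -0.294  0.009] [None, None, [-0.56, 0.4, 1.71, -0.59, 0.58, 2.57]]
  P 0.29 [[-0.7, 0.51, 2.52, 2.09, 0.91, 1.68], [-0.36, 0.61, 2.19, 2.27, 0.71, 1.89], [-0.54, 0.35, 2.4, 2.02, 0.74, 2.01]]
  P 0.8 [[-0.84, 0.59, 2.16, 1.25, 1.04, 2.03], [-0.5, 0.66, 2.02, 1.49, 0.91, 2.14], [-0.71, 0.47, 2.12, 1.27, 1.03, 2.22]]
  P 1.2 [[-0.77, 0.72, 1.8, 0.9, 1.29, 2.16], [-0.51, 0.74, 1.81, 1.1, 1.15, 2.22], [-0.68, 0.62, 1.81, 0.95, 1.29, 2.27]]
  P 1.6 [[-0.65, 0.89, 1.4, 0.69, 1.58, 2.19], [-0.47, 0.83, 1.57, 0.82, 1.41, 2.21], [-0.59, 0.78, 1.48, 0.73, 1.58, 2.25]]
  P 1.86 [[-0.56, 1.01, 1.14, 0.58, 1.78, 2.17], [-0.42, 0.9, 1.42, 0.67, 1.57, 2.16], [-0.51, 0.89, 1.25, 0.62, 1.76, 2.21]]
```

```bash
sed -i '$a AA=np.radians(30)' plan.py; python3 - <<'E'
from plan import *
Rg,p=grasp(AA,1)
env.reach(p-Rg[:,2]*.09,q(Rg)); 
env.movel(p,velocity=.12,guard=15); print(p,monitor.sense()['position'])
env.close_gripper(40); s=monitor.sense(); print(s['finger_gap']*85,s['gripper_force'],s['contact_force'])
env.movel(p+[0,0,.16],velocity=.2); s=monitor.sense(); print(s['finger_gap']*85,s['gripper_force'],s['contact_force'],s['clock'])
Rp,o=place(AA,1,1.6); h=np.array([np.cos(1.6),np.sin(1.6),0])
pre=S(0,0,.022)+o-h*.15
env.reach(pre+[0,0,.08],q(Rp)); env.hold(.2); print(monitor.sense()['clock'])
f=shot('side','s1'); shot('top','t1'); shot('wrist','w3')
W=np.zeros((600,800,3),np.uint8); 
c=crop('s1',250,130,420,330,3); W[:600,:510]=c; b=cv2.resize(cv2.imread('pics/w3.png'),(288,180)); W[:180,512:]=b; W[200:500,512:800]=crop('t1',270,150,366,250,3)
cv2.imwrite('pics/v1.png',W)
E
```

```text
[ 0.54202988 -0.29273698  0.00834122] [ 0.54222812 -0.29271059  0.00889477]
49.601925894595716 40.09198218584061 [-2.83676068  3.74607113  7.44598009]
49.47343940017659 41.90641701221466 [-0.33656178 -0.03335318 -3.57016117] 9.2083
10.475
```

View pics/v1.png

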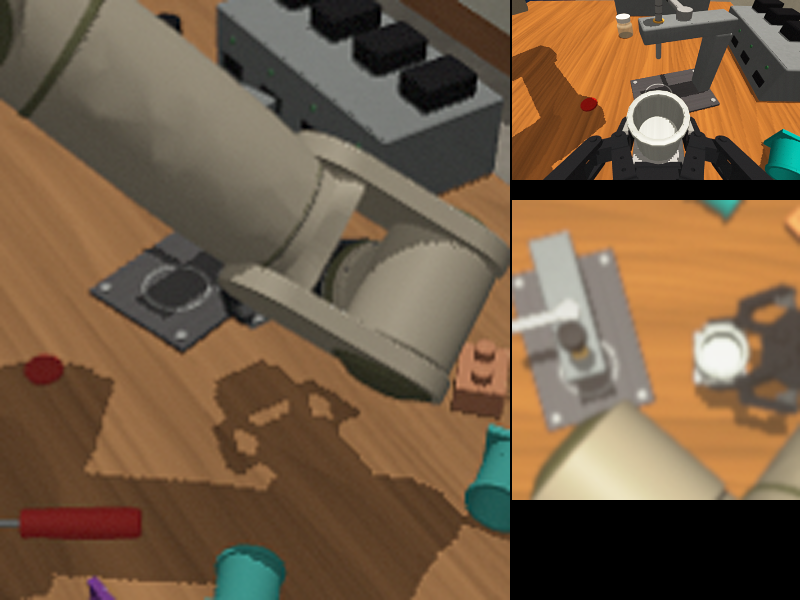

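The cup is held upright, mouth up, with the gauge clear beyond it. I'll slide in just above the plate and check centring before lowering.

```bash
python3 - <<'E'
from plan import *
Rp,o=place(AA,1,1.6); h=np.array([np.cos(1.6),np.sin(1.6),0])
f=load('w3'); b=monitor.sense()['position']-o
print('pred rim px in w3',proj(f,b+[0,0,.062]).round(1), 'foot', [proj(f,b+[x,y,.062]).round(0).tolist() for x,y in((.028,0),(-.028,0),(0,.028),(0,-.028))])
t=S(0,0,.016)+o
env.movel(t-h*.15,velocity=.15); env.movel(t,velocity=.12,guard=15); env.hold(.2)
s=monitor.sense(); print(s['position']-t,s['contact_force'],s['clock'])
f=shot('wrist','w4'); b=s['position']-o
print('pred',[proj(f,b+[x,y,.062]).round(1).tolist() for x,y in((0,0),(.028,0),(-.028,0),(0,.028),(0,-.028))],'tip', proj(f,S(0,0,.110)).round(1), 'rod at head',proj(f,S(0,0,.155)).round(1))
W=np.zeros((600,800,3),np.uint8); W[:,:480]=crop('w4',240,40,400,240,3); W[:250,490:790]=crop('w3',264,180,384,280,2.5)
cv2.imwrite('pics/v2.png',W)
E
```

```text
pred rim px in w3 [325.5 255. ] foot [[398.0, 257.0], [253.0, 253.0], [327.0, 200.0], [323.0, 330.0]]
[ 9.20048658e-05 -4.05291997e-04 -4.98358900e-05] [ 1.15890131 -0.58665736 -3.42581757] 12.95
pred [[325.5, 254.8], [398.4, 256.6], [253.2, 252.9], [327.3, 199.7], [323.2, 329.7]] tip [325.5 199.9] rod at head [326.1  51.5]
```

View pics/v2.png

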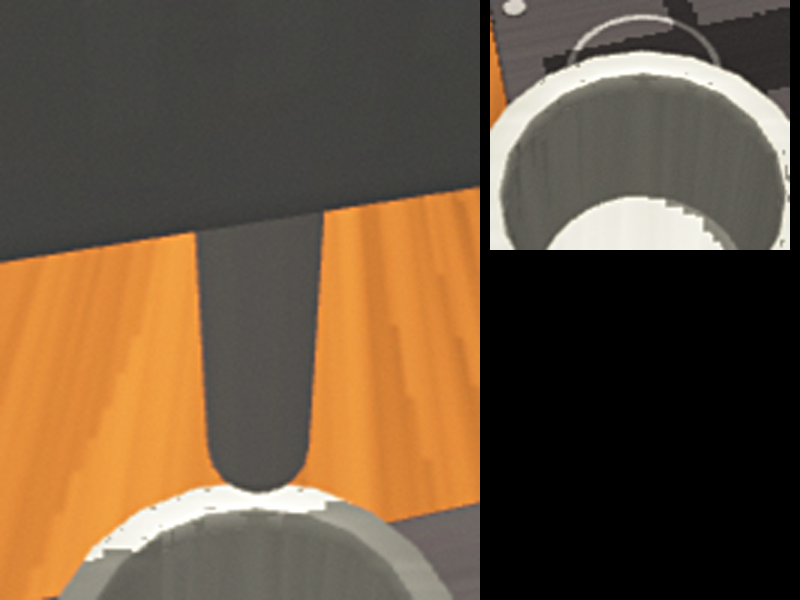

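Predicted and seen agree: the rim top is at (325,201) against 199.7 predicted, and the tip at (326,203) against (325.5,200), so the lateral error is under 1 mm. I'll lower it, release, back out, and look from a different side.

```bash
python3 - <<'E'
from plan import *
Rp,o=place(AA,1,1.6)
p=monitor.sense()['position']
g=env.movel(p-[0,0,.014],velocity=.02,guard=5); s=monitor.sense(); b=s['position']-o; print(g,'base z',b,s['contact_force'])
env.release(); s=monitor.sense(); print(s['contact_force'],s['clock'])
env.movel(s['position']-Rp[:,2]*.11,velocity=.15)
p=monitor.sense()['position']; f=shot('wrist','w5')
print('pred rim', [proj(f,S(0,0,.07)+d).round(1).tolist() for d in([0,0,0],[.028,0,0],[-.028,0,0],[0,.028,0],[0,-.028,0])], 'circle',[proj(f,S(0,-.034,.008)).round(0).tolist()],'tip',proj(f,S(0,0,.11)).round(1))
env.movel(p+[0,-.03,.2],velocity=.25)
env.reach(S(-.11,0,.40),q(R.from_euler('z',SY).as_matrix()@np.diag([-1,1,-1.]))); env.hold(.2)
f=shot('wrist','w6'); shot('side','s2'); print(monitor.sense()['clock'],monitor.sense()['joints'].round(2))
print('rim',[proj(f,S(x,y,.07)).round(1).tolist() for x,y in((0,0),(-.028,0),(0,.028),(0,-.028))],'knobtop',proj(f,S(0,0,.312)).round(1),'circ',proj(f,S(-.034,0,.008)).round(1))
W=np.zeros((600,800,3),np.uint8); W[:300,:400]=crop('w5',225,100,425,250,2); W[300:,:400]=crop('s2',270,150,370,225,4);W[:600,402:800]=cv2.resize(cv2.imread('pics/w6.png')[100:400,220:420],(398,597)).__class__((1,)) if 0 else cv2.resize(cv2.imread('pics/w6.png')[100:400,220:420],(398,600))
cv2.imwrite('pics/v3.png',W)
E
```

```text
True base z [0.54878511 0.04010566 0.00862309] [-0.24696774 -3.08506311  4.16873369]
[ 0.62252486 -0.07821863 -0.56791383] 13.9083
pred rim [[326.1, 178.8], [365.1, 179.6], [287.4, 178.0], [327.1, 153.2], [325.0, 209.1]] circle [[337.0, 262.0]] tip [326.2 133.7]
17.4167 [-0.25  0.07  1.37  0.    1.71 -2.11]
rim [[324.6, 216.4], [324.5, 200.4], [341.5, 216.3], [307.6, 216.4]] knobtop [324.6 317.4] circ [324.5 185.9]
```

View pics/v3.png

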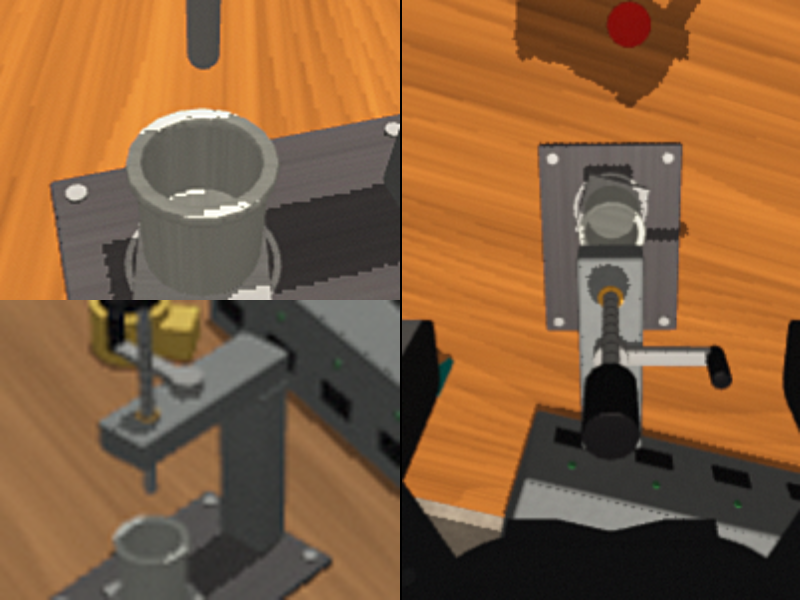

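The cup stands upright inside the engraved circle, with the rod in line in both views (w5: rim centre and tip both x≈326; w6: cup and rod x≈325). Knob top at (324.5,318.5) against 317.4 predicted. I'll take the knob.

```bash
python3 - <<'E'
from plan import *
env.movel(S(0,0,.40),velocity=.15)
print(env.movel(S(0,0,.277),velocity=.08,guard=8)); f0=monitor.sense()['contact_force']
env.close_gripper(25); env.hold(.2); s=monitor.sense(); print(f0.round(1),s['finger_gap']*85,s['gripper_force'],s['contact_force'].round(1),s['ft_torque'].round(2),s['position'],s['clock'])
c,sn=np.cos(SY),np.sin(SY); print('stand-frame F',c*s['contact_force'][0]+sn*s['contact_force'][1],-sn*s['contact_force'][0]+c*s['contact_force'][1])
p=s['position']; print(env.movel(p-[0,0,.012],velocity=.02,guard=10)); s=monitor.sense(); print(s['contact_force'].round(1),s['position'],s['finger_gap']*85)
E
```

```text
False
[ 0.4  0.7 -0.2] 26.983609280835903 27.627579867839813 [ 1.8 -5.4  0.8] [-0.67 -0.21  0.03] [0.54890462 0.03989559 0.27710815] 20.7417
stand-frame F 0.17084871621890407 -5.708042207832913
False
[ 2.4 -3.9 -2.5] [0.54886401 0.03991549 0.26465363] 26.97522707072298
```

```bash
python3 - <<'E'
from plan import *
p=monitor.sense()['position']
print(env.movel(p-[0,0,.044],velocity=.04,guard=8)); s=monitor.sense(); print(s['contact_force'].round(1),s['position'])
# short slow steps so that the stop is gentle
f0=None
for i in range(50):
    p=s['position'] if i==0 else p
    p=p-[0,0,.001]; g=env.movel(p,velocity=.012,guard=3.0); s=monitor.sense(); fz=s['contact_force'][2]
    if i==0: f0=fz
    if g or fz-f0>2.5: break
print(i,g,f0,fz,s['position'],'tip est',.110-(.27711-s['position'][2]),s['clock'],s['finger_gap']*85)
shot('side','s3')
E
```

```text
False
[ 2.2 -4.3 -2. ] [0.54886801 0.03990923 0.22036139]
0 True 1.8884725775118774 1.8884725775118774 [0.54891175 0.03982228 0.21921695] tip est 0.05210694995888378 22.95 27.07831541442617
```

```bash
python3 - <<'E'
from plan import *
p=monitor.sense()['position']; L=[]
for i in range(36):
    p=p-[0,0,.001]; g=env.movel(p,velocity=.01,guard=3.0); s=monitor.sense(); fz=s['contact_force'][2]; L.append((round(s['position'][2]*1e3,2),round(fz,1),int(g)))
    if i>2 and fz>min(l[1] for l in L)+3: break
print(L,s['clock'])
E
```

```text
[(np.float64(218.09), np.float64(2.3), 1), (np.float64(216.97), np.float64(1.6), 0), (np.float64(215.98), np.float64(0.5), 0), (np.float64(215.05), np.float64(1.2), 0), (np.float64(214.09), np.float64(1.3), 0), (np.float64(213.08), np.float64(0.6), 0), (np.float64(212.06), np.float64(0.9), 0), (np.float64(211.08), np.float64(0.5), 0), (np.float64(210.08), np.float64(0.5), 0), (np.float64(209.12), np.float64(0.5), 0), (np.float64(208.1), np.float64(0.8), 0), (np.float64(207.08), np.float64(1.1), 0), (np.float64(206.08), np.float64(0.5), 0), (np.float64(205.07), np.float64(0.6), 0), (np.float64(204.07), np.float64(0.9), 0), (np.float64(203.09), np.float64(1.6), 0), (np.float64(202.06), np.float64(0.6), 0), (np.float64(201.08), np.float64(-0.2), 0), (np.float64(200.09), np.float64(0.6), 0), (np.float64(199.07), np.float64(0.8), 0), (np.float64(198.06), np.float64(0.6), 0), (np.float64(197.07), np.float64(0.4), 0), (np.float64(196.07), np.float64(-0.1), 0), (np.float64(195.06), np.float64(0.4), 0), (np.float64(194.43), np.float64(4.2), 0)] 29.2083
```

Contact at TCP z 0.1944, so the tip is about 27 mm above the bench and the cup's bottom about 19 mm above its underside. That's within range, and the fingers are clear of the head. I'll release, rise, and prepare the lever push.

```bash
cat >> plan.py <<'E'
def push(th,back=0,zz=.195):
    d=np.array([np.cos(th),-np.sin(th)]); p=np.array([.04+.07*np.sin(th),.07*np.cos(th)])-d*(.018+back)
    Rm=R.from_euler('z',SY-th).as_matrix()@np.diag([-1,1,-1.]); return S(p[0],p[1],zz),Rm
E
python3 - <<'E'
from plan import *
env.release(); p=monitor.sense()['position']; print(monitor.sense()['contact_force'].round(1))
env.movel([p[0],p[1],.33],velocity=.2)
env.movel(S(-.11,0,.38),velocity=.2); env.hold(.2); f=shot('wrist','w7'); s=monitor.sense(); print(s['clock'],s['joints'].round(2))
print('knob top pred',proj(f,S(0,0,.2293)).round(1),[proj(f,S(.04+.07*np.sin(a),.07*np.cos(a),.215)).round(1).tolist() for a in(0,.1)])
for flip in(0,1):
  for th in(0,.5,1.1):
    a,Rm=push(th); Rm=Rm@np.diag([-1,-1,1.]) if flip else Rm; j=kinematics.ik(a,q(Rm)); print(flip,th,a.round(3),None if j is None else j.round(2).tolist())
cv2.imwrite('pics/v4.png',crop('w7',240,150,440,350,3))
E
```

```text
[-0.1 -0.7 -1. ]
31.6333 [-0.24  0.07  1.42 -0.    1.66 -2.1 ]
knob top pred [324.4 278.2] [[383.1, 300.2], [382.4, 305.1]]
0 0 [0.55  0.114 0.195] [-0.0, 0.42, 1.44, -0.0, 1.28, -1.87]
0 0.5 [0.584 0.124 0.195] [0.01, 0.5, 1.32, -0.0, 1.32, -1.35]
0 1.1 [0.625 0.113 0.195] [-0.0, 0.59, 1.18, -0.0, 1.37, -0.77]
1 0 [0.55  0.114 0.195] [-0.0, 0.42, 1.44, -0.0, 1.28, 1.28]
1 0.5 [0.584 0.124 0.195] [0.01, 0.5, 1.32, -0.0, 1.32, 1.79]
1 1.1 [0.625 0.113 0.195] [-0.0, 0.59, 1.18, -0.0, 1.37, 2.38]
```

View pics/v4.png

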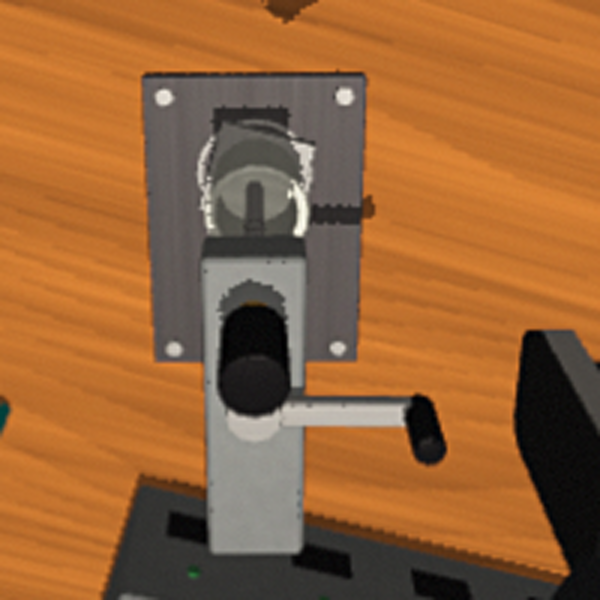

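The probe tip is seen on the cup's inner floor, near its centre (255,185). The knob top at (324.3,278.3) matches the prediction of 278.2. The post at (383,300) puts the lever at about 0 rad, so I'll push it over.

```bash
python3 - <<'E'
from plan import *
env.close_gripper(20)
a,Rm=push(0,.025,.28); env.reach(a,q(Rm))
a,Rm=push(0,.025); env.movel(a,velocity=.1,guard=8)
for th in list(np.arange(0,1.05,.1))+[1.05]:
    a,Rm=push(th); g=env.movel(a,velocity=.05,frame=q(Rm),guard=25); s=monitor.sense()
    if g: break
print(th,g,s['contact_force'].round(1),(s['position']-a).round(4),s['clock'])
if not g:
  for th in(1.08,1.11,1.14,1.16):
    a,Rm=push(th); g=env.movel(a,velocity=.015,frame=q(Rm),guard=22); s=monitor.sense(); print(th,g,s['contact_force'].round(1),(s['position']-a).round(4)*1e3)
    if g or np.linalg.norm(s['contact_force'][:2])>24: break
print(s['clock'])
E
```

```text
1.05 False [ 1.3 -0.3 -1.2] [-0.0001 -0.      0.    ] 37.9083
1.08 False [-1.8  0.2  0.2] [-0.1  0.   0. ]
1.11 False [-3.5  2.9  1.2] [-0.3  0.3 -0. ]
1.14 False [-11.6   7.5   3.9] [-1.6  1.6 -0.1]
1.16 False [-17.9  11.4   5.4] [-2.5  2.5 -0.2]
39.0333
```

```bash
python3 - <<'E'
from plan import *
for th in(1.18,1.20,1.22):
    a,Rm=push(th); g=env.movel(a,velocity=.015,frame=q(Rm)); env.hold(.1); s=monitor.sense(); d=Rm@[-1,0,0]
    print(th,s['contact_force'].round(1),'lag mm',((a-s['position'])@d*1e3).round(2),'contact th', s['position'].round(4))
    if np.linalg.norm(s['contact_force'])>35: break
a,Rm=push(1.1,.03); env.movel(a,velocity=.1,frame=q(Rm)); p=a.copy(); p[2]=.33; env.movel(p,velocity=.2)
env.reach(S(-.11,0,.38),q(R.from_euler('z',SY).as_matrix()@np.diag([-1,1,-1.]))); env.hold(.3)
f=shot('wrist','w8'); s=monitor.sense(); print(s['clock'],s['contact_force'].round(1))
im=cv2.cvtColor(cv2.imread('pics/w8.png'),cv2.COLOR_BGR2GRAY); i7=cv2.cvtColor(cv2.imread('pics/w7.png'),cv2.COLOR_BGR2GRAY)
pr=lambda th,z:proj(f,S(.04+.07*np.sin(th),.07*np.cos(th),z)).round(1).tolist()
for th in(.8,.9,1.0,1.1): print(th,'post top',pr(th,.215),'bottom',pr(th,.187))
x0,y0,x1,y1=325,255,395,350
m=(im[y0:y1,x0:x1]<40).astype(np.uint8); n,l,st,c=cv2.connectedComponentsWithStats(m)
print([(st[k].tolist(),(c[k]+[x0,y0]).round(1).tolist()) for k in range(1,n) if st[k,4]>25])
# knob / cup change check between w7 and w8
d=np.abs(im.astype(int)-i7); print('knob diff',d[225:290,308:340].mean().round(1),'cup diff',d[185:235,300:350].mean().round(1))
t=i7[250:292,310:338]; r=cv2.matchTemplate(im[244:298,304:344],t,cv2.TM_CCOEFF_NORMED); print('knob shift',np.array(cv2.minMaxLoc(r)[3])-6,r.max())
t=i7[150:232,286:346]; r=cv2.matchTemplate(im[144:238,280:352],t,cv2.TM_CCOEFF_NORMED); print('cup/plate shift',np.array(cv2.minMaxLoc(r)[3])-6,r.max())
E
```

```text
1.18 [-21.3  14.4   7.1] lag mm 4.76 contact th [0.6266 0.1134 0.1947]
1.2 [-26.6  18.5   9.6] lag mm 6.05 contact th [0.6269 0.1135 0.1947]
1.22 [-32.2  21.6  10.2] lag mm 7.35 contact th [0.6272 0.1136 0.1946]
43.0333 [ 0.1  0.3 -1. ]
0.8 post top [363.2, 333.1] bottom [360.7, 317.7]
0.9 post top [358.8, 336.1] bottom [356.7, 320.5]
1.0 post top [354.2, 338.6] bottom [352.3, 322.9]
1.1 post top [349.3, 340.8] bottom [347.8, 325.0]
[([0, 0, 70, 95, 4358], [356.7, 314.7])]
knob diff 34.9 cup diff 7.0
knob shift [ 1 -4] 0.34964293
cup/plate shift [0 0] 0.94600344
```

The pushed position stalled at the stop. The closed fingers hide the view, so I'll open them and re-check numerically, since my picture quota is used.

```bash
python3 - <<'E'
from plan import *
env.release(); env.hold(.2); f=shot('wrist','w9'); s=monitor.sense(); print(s['clock'])
im=cv2.cvtColor(cv2.imread('pics/w9.png'),cv2.COLOR_BGR2GRAY); i7=cv2.cvtColor(cv2.imread('pics/w7.png'),cv2.COLOR_BGR2GRAY)
t=i7[250:292,312:338]; r=cv2.matchTemplate(im[244:298,306:344],t,cv2.TM_CCOEFF_NORMED); print('knob shift',np.array(cv2.minMaxLoc(r)[3])-6,r.max())
t=i7[150:232,286:346]; r=cv2.matchTemplate(im[144:238,280:352],t,cv2.TM_CCOEFF_NORMED); print('cup/plate shift',np.array(cv2.minMaxLoc(r)[3])-6,r.max())
for th in(.9,1.0,1.1): print(th,[proj(f,S(.04+.07*np.sin(th),.07*np.cos(th),z)).round(1).tolist() for z in(.215,.187)])
for y in range(308,352,3): print(y,im[y,330:376:2].tolist())
E
```

```text
44.0667
knob shift [0 0] 0.9702686
cup/plate shift [0 0] 0.95380574
0.9 [[358.9, 336.0], [356.7, 320.4]]
1.0 [[354.3, 338.6], [352.4, 322.9]]
1.1 [[349.4, 340.7], [347.8, 325.0]]
308 [149, 149, 183, 185, 183, 189, 119, 104, 120, 120, 118, 119, 113, 113, 112, 112, 113, 116, 117, 116, 114, 111, 112]
311 [149, 144, 184, 184, 184, 183, 187, 105, 128, 133, 129, 128, 129, 129, 127, 124, 122, 123, 116, 110, 113, 109, 112]
314 [146, 144, 143, 156, 183, 184, 183, 183, 93, 133, 141, 142, 140, 138, 135, 132, 132, 128, 131, 131, 131, 132, 131]
317 [146, 144, 143, 143, 155, 184, 185, 182, 180, 85, 124, 127, 131, 135, 136, 139, 140, 140, 139, 139, 138, 133, 131]
320 [146, 144, 144, 140, 143, 154, 187, 184, 186, 180, 79, 122, 128, 128, 124, 125, 124, 124, 129, 131, 134, 136, 137]
323 [144, 143, 143, 141, 146, 85, 201, 160, 71, 51, 49, 8, 86, 90, 112, 115, 119, 122, 123, 125, 125, 120, 123]
326 [146, 145, 147, 143, 148, 88, 44, 14, 4, 12, 9, 5, 62, 63, 62, 60, 60, 60, 85, 85, 114, 112, 120]
329 [145, 141, 144, 145, 149, 89, 51, 12, 7, 10, 10, 6, 40, 51, 51, 53, 56, 58, 62, 63, 64, 62, 62]
332 [149, 148, 148, 150, 154, 60, 5, 9, 7, 7, 8, 5, 28, 53, 51, 49, 51, 48, 53, 48, 52, 52, 52]
335 [49, 47, 47, 51, 4, 3, 6, 11, 7, 10, 12, 10, 9, 31, 49, 51, 50, 51, 51, 52, 51, 51, 52]
338 [52, 50, 49, 53, 42, 33, 16, 10, 23, 28, 25, 25, 16, 18, 52, 50, 51, 47, 51, 52, 51, 52, 50]
341 [51, 52, 50, 54, 52, 52, 52, 49, 21, 22, 24, 22, 19, 14, 52, 51, 52, 49, 50, 51, 52, 49, 53]
344 [51, 50, 49, 52, 50, 53, 52, 51, 50, 41, 37, 46, 53, 50, 48, 52, 53, 50, 49, 54, 52, 51, 52]
347 [52, 52, 51, 52, 53, 50, 50, 50, 52, 47, 51, 52, 52, 51, 49, 52, 50, 52, 52, 52, 50, 49, 50]
350 [51, 55, 51, 52, 50, 52, 50, 50, 65, 48, 49, 51, 51, 51, 50, 50, 52, 52, 50, 50, 52, 51, 50]
```

The post top is at (350.5,340.3), which matches 1.1 rad. The knob and cup have not shifted and the arm is clear, so I'll hand in.

```bash
python3 -c "
from h import *
print(job.hand_in())"
```

```text
the job is handed in; nothing more can be done
None
```

The job is handed in after about 44 s: the cup stands upright and centred under the probe, the tip rests on its inner bottom, and the lock lever is at its stop (about 1.1 rad), with the robot touching nothing.

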